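# Hold the lamp shutter open at the index clip

### The arm

A 6-joint arm with a two-finger parallel gripper is mounted at the origin on the work surface. World frame = base frame: x ahead of the robot, y to its left, z up, the work surface at z = 0. Lengths are in m, angles in degrees, forces in N, time in s.
With the tool pointing down it reaches from about 0.325 to 0.775 m from the base axis. Payload 5.5 kg.
Tool frame: the origin (TCP) lies at the centre of the arm's flange, where the gripper is bolted on; the fingertips stand 182 mm ahead of it and the grasp point (between the pads) lies 163 mm ahead of it; z points along the fingers, y is the line along which they close (so a half turn about z gives the same grasp; the last joint's range is limited). The gripper opens to 88 mm and grips with 3 to 60 N. Pads are 20 mm wide; open, the fingers measure 115 mm over their backs; the gripper's body (75 mm by 178 mm) begins 61 mm behind the grasp point.
Start: joints at [66.709, 5.22, 70.514, -0, 104.267, -3.249], TCP at [0.206, 0.564, 0.405] pointing down, gripper open.
Joint ranges: [-164.24, 164.24], [-49.07, 125.15], [9.68, 141.18], [-86.29, 266.29], [3.28, 154.24], [-151.56, 151.56]. Speed limits (degrees/s): [147.25, 147.25, 172.46, 180, 180, 180].

### API

Orientations are given as [roll, pitch, yaw] about the fixed x, y, z axes, in that order (R = Rz(yaw) Ry(pitch) Rx(roll)).
In Python, from station import r gives the robot as it stands. The module is installed in compiled form; this text tells all that it offers. Calls block until the motion is done:
- r.reach(position, orientation): joint-space move of the TCP to a pose.
- r.servo_line(position, rotation=None, speed=0.15): straight line of the TCP; rotation=None keeps the orientation; speed is the mean speed in m/s.
- r.move_joints(angles): joint-space move.
- r.let_go() and r.grab(squeeze=None): open the fingers fully, or close them until they stop; squeeze is the grip in N (None keeps the last).
- r.wait(seconds).
- r.inverse_kinematics(position, orientation): joint angles nearest the present ones, or None.
- r.sense(): the state.
- r.snapshot(name): name is "scene" or "side" or "wrist"; returns a dict with "frame" (384x512x3 uint8, red, green, blue), "fx", "fy", "cx", "cy" (pixels), "R" (3x3) and "t" (3): a world point X has camera coordinates R X + t. Camera axes: x right, y down, z forward; pixel columns grow to the right and rows downward; lengths in m; the calibration is good to about 2 mm. A picture is of the moment at which its call begins. There is no depth.
A pose or a line that the arm cannot do raises r.IKError and nothing moves.
- r.hand_in(): hands the job in; it is judged then, once.
The state is a dict: "clock": time; "joints": joint angles; "joint_vel": joint speeds; "joint_torque": joint torques, N m; "tcp_pos": TCP position; "orientation": TCP orientation; "contact_force": force on the tool from outside, world axes, zero at the start; "torque": the same for the moment, N m; "opening": finger opening in m; "gripper_force": force on a finger pad.
Only numpy, scipy, OpenCV 4.12 (cv2) and the standard library are available. Lean on these libraries where they do the work, as an engineer would, in place of code of your own. Each camera call takes 0.05 s, during which the arm holds its last target. There are 200 camera calls.

### The job

Fit the loose pull handle's square socket over the square stud of the lamp house's spring-return shutter slide, pushed all the way down, then pull the slide out by that handle until the slide's pointer lies within the width of the index clip. Finish while holding: keep gripping the handle so that the pointer stays at the clip, because the spring shuts the slide if you let go. Touch the slide only with the handle, and leave the glass dish, the jar and the slide box where they stand.

Things in the scene. Friction and masses are not known exactly. Their poses are not given: they have to be found in the camera images.
- handle_mid (a point): Centre, 31 mm above the underside, of the loose pull handle (black grip, aluminium hub, 90 g, 62 mm tall), standing socket down, z up. Below: square hub 34 x 34 mm, 26 mm tall, with a centred square socket 16 mm wide, 21 mm deep, open downwards, sides along x and y. On top: flat grip plate 50 mm long along its x, 16 mm thick along y, 36 mm tall.
- stud_foot (a point): Foot of the upright square steel stud on the slide's flat top, 22 mm above the bench. Stud: 14 mm square, sides along this x and y, 18 mm tall (its top 3 mm is 12 mm square). The socket fits it in any quarter turn; fully down, the hub rests on the slide, the handle's centre 31 mm above this point. The slide (46 mm wide) pulls out to -x.
- lamphouse: Lamp house fixed on the bench: an aluminium base plate 270 x 116 mm, 12 mm thick, with a grey box 100 x 104 mm on it (78 mm above the bench, its cooling fins 89 mm). Origin on the bench below the middle of the box's front face; the slide comes out of that face to -x, and the shut stud stands 65 mm in front of it. z up.
- pointer (a point): Tip of the small dark pointer tooth (3 mm wide) that sticks out at the +y edge of the shutter slide and moves with it: 30 mm in +x and 34 mm in +y from the stud foot, in the slide's frame. Same axes as the stud foot.
- mark (a point): Middle of the inner face of the index clip, a black block 8 mm long (along x), 18 mm wide (along y), its top 26 mm above the bench, fixed on the lamp house's aluminium base plate beside the slide's +y edge. Its axes are those of the lamp house. The pointer is at the mark when its x in this frame is zero; with the slide shut it is 35 to 60 mm in +x.
- shutter (a joint): How far the shutter slide is pulled out, m: 0 shut, 0.08 at its stop. A spring shuts it, with about 3 N at 0 rising to 8.5 N at 60 mm.
- jar_mid (a point): Centre of an amber glass jar, 44 mm in diameter, 60 mm tall: leave alone.
- dish_mid (a point): Centre of a glass dish, 72 mm in diameter, 18 mm tall: leave alone.
- slidebox_mid (a point): Centre of a closed grey box for microscope slides, 85 x 35 x 30 mm: leave alone.

How it is judged (in metres and radians):
On the way:
1. the handle is fully down on the square stud (horizontal distance between handle_mid and stud_foot below 0.004 m and z of handle_mid in the frame of stud_foot between 0.025 and 0.035 m and angle between handle_mid's own z axis and vertical below 0.1 rad and (angle between the x axis of handle_mid and the x axis of stud_foot, either way round below 0.2 rad or angle between the x axis of handle_mid and the y axis of stud_foot, either way round below 0.2 rad)), for 0.2 s.
At the end, for the whole second after the job is handed in: The handle is still fully down on the stud (centre within 4 mm of the stud's axis and of its seated height, upright within 0.1 rad), the fingers grip it with more than 3 N, and the slide stands still with its pointer within 4 mm of the middle of the index clip, through the last second (all of step 1 and x of pointer in the frame of mark between -0.004 and 0.004 m and velocity of joint shutter between -0.01 and 0.01 m/s and contact force between the fingers and handle above 3 N); the arm keeps its last pose, push and grip.
It fails at once if the robot touches the shutter slide itself with more than 4 N (contact force between any of the fingers, the arm and shutter above 4 N).
It fails at once if the dish, jar or slide box is moved by more than 20 mm (distance of any of dish_mid, jar_mid, slidebox_mid from where it was at the start of the episode above 0.02 m).
It also fails if it takes over 45 s, if anything falls off the work surface, if the arm or the gripper's body presses on something with over 40 N, if the wrist force passes 120 N, or if a joint passes its speed limit or range.

## Working session

There is one attempt and no reset: what is moved stays moved. The work goes in short steps, each a Python script; the robot and the scene stay as the last script left them, time stands still between calls to the robot, and variables do not carry over. Pictures are saved under pics/ and viewed, at most 10 in all, crops included, and the job is handed in when it is done.

```bash
mkdir -p pics; python3 - <<'E'
from station import r
import cv2,numpy as np,pickle
d={}
for n in("scene","side","wrist"):
    s=r.snapshot(n);d[n]=s;print(n,s["fx"],s["cx"],s["cy"],(-s["R"].T@s["t"]).round(3),s["R"][2].round(2))
pickle.dump(d,open("s0.pkl","wb"))
cv2.imwrite("pics/a.png",cv2.resize(d["scene"]["frame"][:,:,::-1],(800,600),interpolation=cv2.INTER_CUBIC))
cv2.imwrite("pics/b.png",cv2.resize(d["side"]["frame"][:,:,::-1],(800,600),interpolation=cv2.INTER_CUBIC))
print(r.sense())
E
```

```text
scene 389.5084257857513 256.22717743194397 194.72548185008952 [ 1.178 -0.362  0.513] [-0.73  0.46 -0.51]
side 488.7798015076986 254.51850251746217 191.0247471301353 [ 0.314 -0.846  0.879] [ 0.16  0.72 -0.67]
wrist 297.42309090111956 259.6223865554361 192.9866698134192 [0.136 0.589 0.383] [ 0.26 -0.1  -0.96]
{'clock': 0.15, 'joints': array([ 6.67080229e+01,  5.25467558e+00,  7.05652671e+01, -1.60374790e-03,
        1.04266531e+02, -3.24804242e+00]), 'joint_vel': array([ 0.04404805, -0.03772323, -0.17530984, -0.00877509, -0.0553935 ,
       -0.07597867]), 'joint_torque': array([ 1.90846768e-03, -4.47043598e+01, -4.06906772e+01,  6.98797731e-02,
        2.74128345e-02, -9.12529435e-05]), 'tcp_pos': array([0.20566608, 0.56370915, 0.40375851]), 'orientation': array([-1.79913577e+02, -3.34712119e-03,  1.59955669e+02]), 'contact_force': array([ 0.81279711, -0.24506705, -0.04326056]), 'torque': array([0.00382054, 0.02136   , 0.0005947 ]), 'gripper_force': 0.0, 'opening': 0.08776037954065154}
```

View pics/a.png

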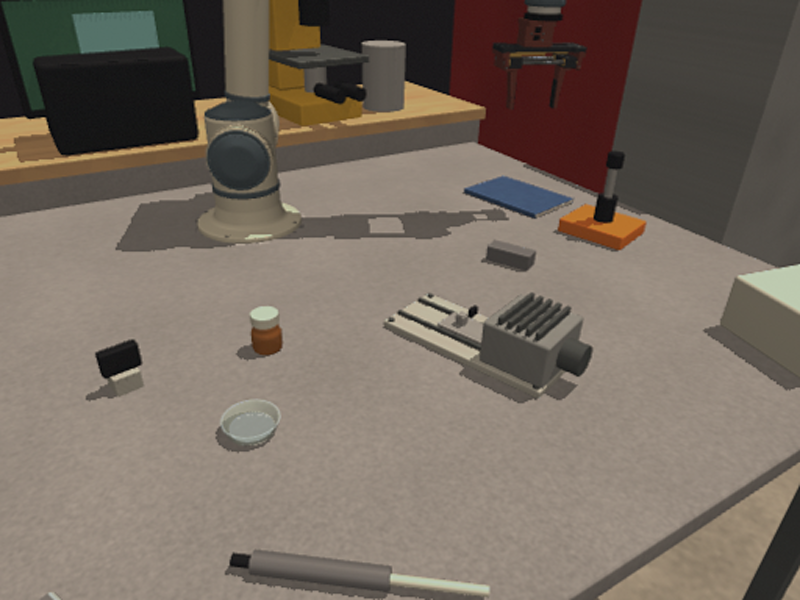

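View pics/b.png

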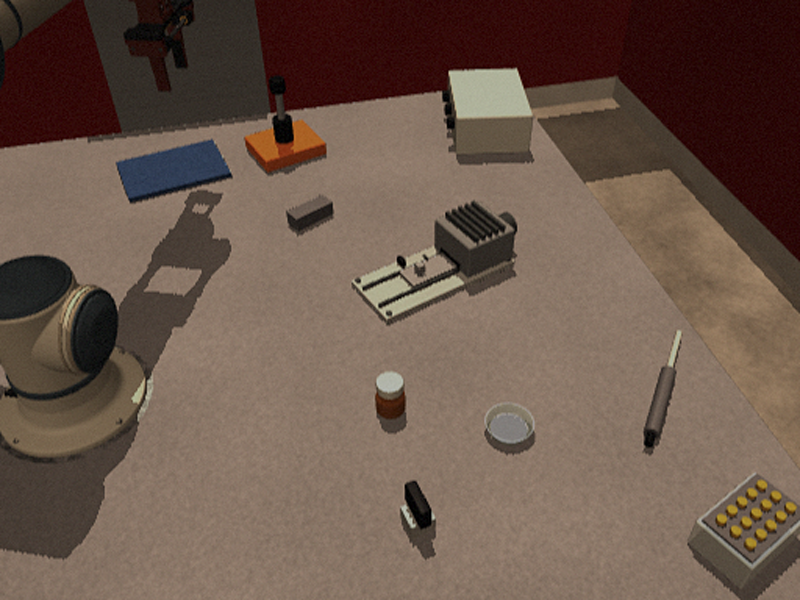

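The scene view shows the handle at (120,365), the jar at (265,330), the dish at (250,422), and the lamp house with its stud at (463,316). In the side view the handle is at (418,505), the stud at (420,267), and the base plate corners at (353,283) and (388,320).

```bash
cat > h.py <<'E'
import numpy as np,cv2,pickle
def ray(s,u,v):
    d=s["R"].T@np.array([(u-s["cx"])/s["fx"],(v-s["cy"])/s["fy"],1]);return -s["R"].T@s["t"],d
def plane(s,u,v,z):
    c,d=ray(s,u,v);return c+d*(z-c[2])/d[2]
def tri(l):
    A=0;b=0
    for s,u,v in l:
        c,d=ray(s,u,v);d=d/np.linalg.norm(d);P=np.eye(3)-np.outer(d,d);A=A+P;b=b+P@c
    return np.linalg.solve(A,b)
def proj(s,X):
    p=s["R"]@np.asarray(X)+s["t"];return np.array([s["fx"]*p[0]/p[2]+s["cx"],s["fy"]*p[1]/p[2]+s["cy"]])
E
python3 - <<'E'
from h import *
d=pickle.load(open("s0.pkl","rb"));a,b=d["scene"],d["side"];k=.64
T=lambda p,q:print(tri([(a,p[0]*k,p[1]*k),(b,q[0]*k,q[1]*k)]).round(4))
T((119,359),(418,504));T((463,316),(420,266))
P=lambda p,z:print(plane(b,p[0]*k,p[1]*k,z).round(4))
for p in((353,283),(388,320),(514,268)):P(p,.012)
P((420,272),.022);P((390,385),.06);P((509,435),.0);P((310,212),.03)
# grip top edge ends in side
P((408,484),.062);P((426,514),.062)
E
```

```text
[ 0.4499 -0.3292  0.0432]
[0.5739 0.1303 0.0348]
[0.4571 0.1385 0.012 ]
[0.4949 0.0339 0.012 ]
[0.7386 0.1065 0.012 ]
[0.5733 0.1263 0.022 ]
[ 0.4579 -0.1445  0.06  ]
[ 0.6113 -0.2265  0.    ]
[0.4145 0.3385 0.03  ]
[ 0.4422 -0.3112  0.062 ]
[ 0.453  -0.3578  0.062 ]
```

```bash
python3 - <<'E'
from station import r
from h import *
d={}
r.reach([.565,.125,.36],[180,0,107.5]);r.wait(.2);d["st"]=r.snapshot("wrist")
r.reach([.45,-.329,.32],[180,0,103]);r.wait(.2);d["ha"]=r.snapshot("wrist")
pickle.dump(d,open("s1.pkl","wb"))
for k in d: cv2.imwrite(f"pics/{k}.png",cv2.resize(d[k]["frame"][:,:,::-1],(800,600),interpolation=cv2.INTER_CUBIC))
s=r.sense();print(s["clock"],s["tcp_pos"],s["orientation"],s["joints"])
E
```

```text
4.4167 [ 0.45043587 -0.32842351  0.32004734] [1.79995382e+02 8.17676978e-04 1.03069528e+02] [-3.95943682e+01 -1.36223885e+00  8.57993228e+01  3.19066518e-03
  9.55594652e+01 -5.26635868e+01]
```

View pics/st.png

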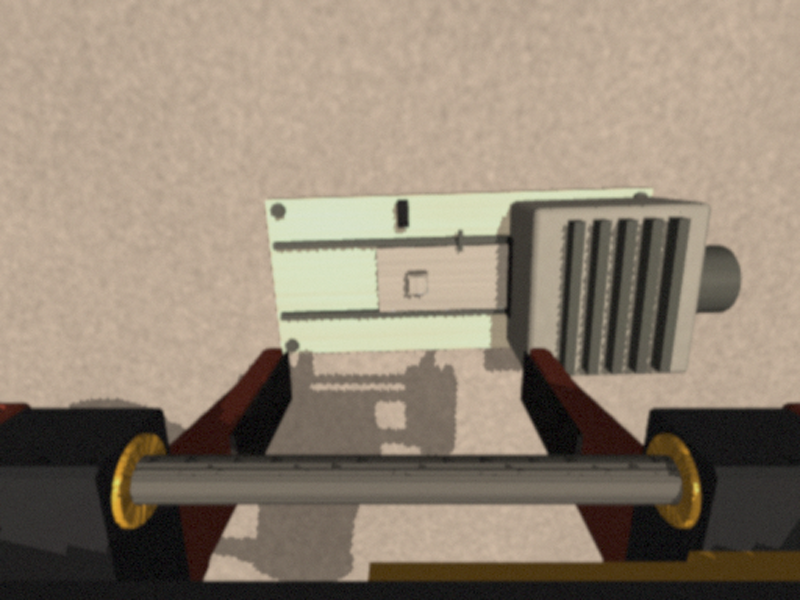

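View pics/ha.png

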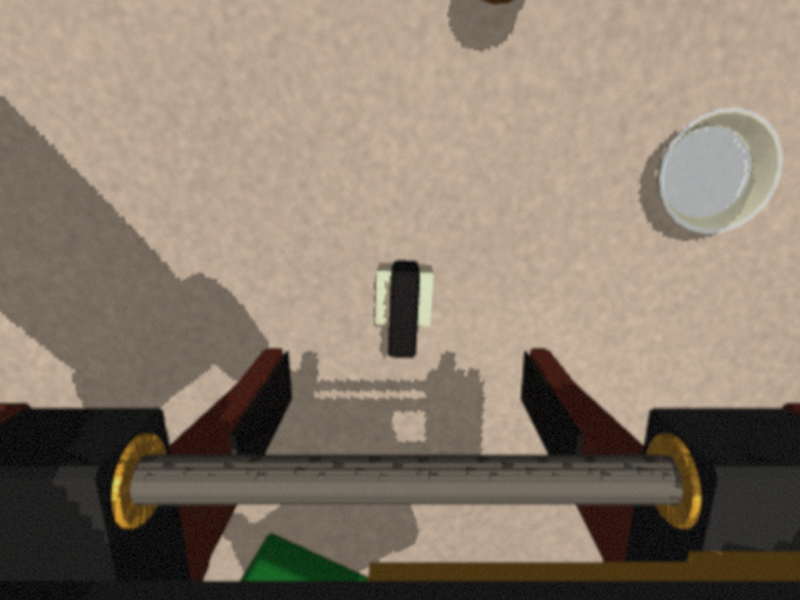

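Wrist view above the lamp house: stud top at (417,283), clip at (402,213), pointer tooth at (460,240), plate top edge from (265,199) to (652,188). Wrist view above the handle: grip plate top at (404,309), hub spanning x 376–433, almost aligned with the gripper.

```bash
python3 - <<'E'
from h import *
d=pickle.load(open("s1.pkl","rb"));k=.64
s=d["st"];P=lambda u,v,z:plane(s,u*k,v*k,z)
an=lambda p,q:np.degrees(np.arctan2(*(q-p)[1::-1]))
g=cv2.cvtColor(s["frame"],cv2.COLOR_RGB2HSV)
# clip mask
m=(g[125:155,245:270,2]<50).astype(np.uint8);_,_,st,c=cv2.connectedComponentsWithStats(m);print("clip",st[1:],c[1:]+[245,125])
print("stud",P(417,283,.040),"ptr",P(460,240,.022))
print("edge yaw",an(P(265,199,.012),P(652,188,.012)),an(P(276,245,.012),P(505,239,.012)),an(P(283,316,.012),P(505,312,.012)),an(P(516,203,.078),P(707,203,.078)))
s=d["ha"];f=s["frame"].astype(int)
m=((f.sum(2)<130)).astype(np.uint8);m[:,:230]=0;m[:,300:]=0;m[235:]=0;m[:150]=0
c=max(cv2.findContours(m,0,2)[0],key=cv2.contourArea);print("grip rect",cv2.minAreaRect(c),cv2.boundingRect(c))
m2=((f[:,:,1]>190)&(f[:,:,1]>f[:,:,0])).astype(np.uint8);m2[:,:230]=0;m2[:,300:]=0;m2[235:]=0;m2[:150]=0
ys,xs=np.nonzero(m2);print("hub",xs.min(),xs.max(),ys.min(),ys.max())
cv2.imwrite("pics/c1.png",cv2.resize(f[150:240,220:300,::-1].astype(np.uint8),None,fx=6,fy=6,interpolation=0))
t=d["st"]["frame"][110:210,225:335,::-1]
cv2.imwrite("pics/c2.png",cv2.resize(t,None,fx=6,fy=6,interpolation=0))
E
```

```text
clip [[10  4  5 16 72]] [[256.98611111 136.27777778]]
stud [0.57245919 0.12935575 0.04      ] ptr [0.59297208 0.16301095 0.022     ]
edge yaw 19.169480648374513 19.07992241773783 18.646327163608113 17.579129757234938
grip rect ((257.9488830566406, 197.4709930419922), (16.766267776489258, 59.60171890258789), 3.012787342071533) (249, 168, 19, 60)
hub 241 276 174 207
```

View pics/c1.png

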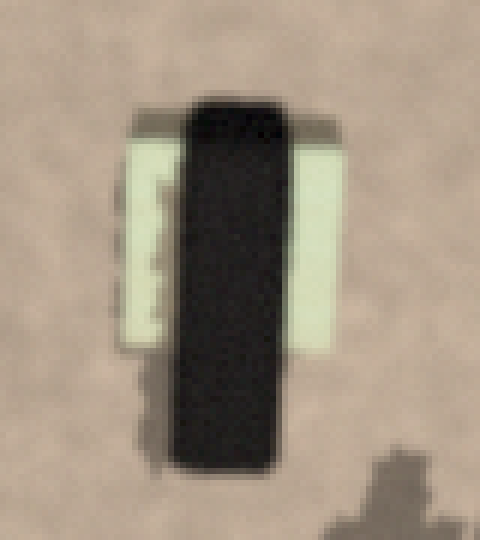

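View pics/c2.png

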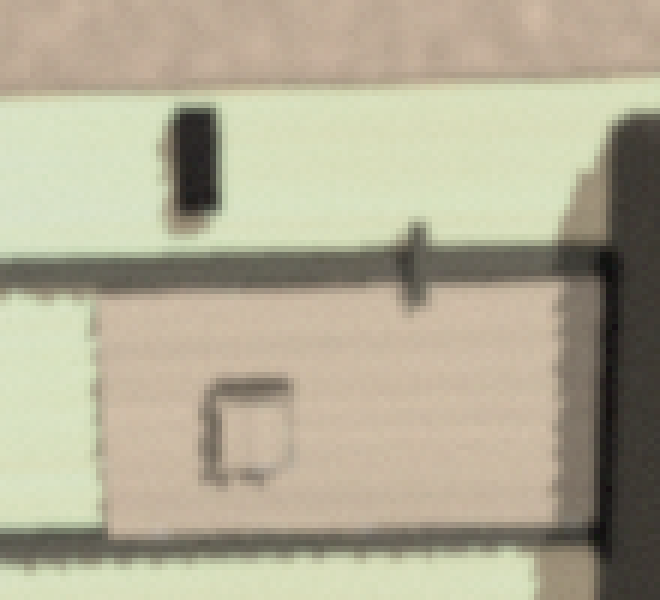

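The crops show the stud's top face centred at about pixel (266.8,181.8). The grip has corners at crop (185,105), (290,105), (172,472) and (280,472), and the hub top spans crop x 125–345.

```bash
python3 - <<'E'
from h import *
d=pickle.load(open("s1.pkl","rb"))
s=d["ha"];C=lambda x,y,z:plane(s,220+x/6-.5,150+y/6-.5,z)
a,b,c,e=[C(*p,.062) for p in((185,112),(292,112),(280,472),(172,472))]
L=lambda p,q:np.linalg.norm(p-q).round(4)
print("grip",L(a,b),L(b,c),L(a,e),(a+b+c+e)/4, np.degrees(np.arctan2(*((a+b-c-e)[1::-1]))))
a,b,c,e=[C(*p,.026) for p in((127,138),(346,145),(334,354),(118,348))]
print("hub",L(a,b),L(b,c),L(a,e),(a+b+c+e)/4,np.degrees(np.arctan2(*((b+c-a-e)[1::-1]))))
s=d["st"];print("stud",plane(s,266.8,181.8,.040))
cl=[plane(s,225+x/6-.5,110+y/6-.5,.026) for x,y in((177,108),(219,106),(217,213),(176,211))];print("clip",np.mean(cl,0),L(cl[0],cl[1]),L(cl[1],cl[2]))
t=np.radians(18.9);u=np.array([np.cos(t),np.sin(t)])
mk=np.mean(cl,0)[:2]
st=plane(s,266.8,181.8,.040)[:2];v=np.array([-u[1],u[0]])
print("rel clip-stud",(mk-st)@u,(mk-st)@v,"pull",((st-mk)@u+.030))
for z in(.018,.022):
  p=plane(s,225+415/6-.5,110+232/6-.5,z)[:2];print("ptr rel stud",(p-st)@u,(p-st)@v,"to clip",(p-mk)@u)
E
```

```text
grip 0.0145 0.0525 0.0525 [ 0.44998558 -0.32747864  0.062     ] 101.11410043312922
hub 0.0343 0.0346 0.0347 [ 0.45039672 -0.3304082   0.026     ] 11.29818470787867
stud [0.57260386 0.12864087 0.04      ]
clip [0.54958178 0.16896754 0.026     ] 0.0072 0.0183
rel clip-stud -0.008718341048775788 0.04560972290473451 pull 0.038718341048775785
ptr rel stud 0.030017057500255583 0.031204852207473207 to clip 0.03873539854903137
ptr rel stud 0.029568269425456317 0.03173967399245489 to clip 0.038286610474232104
```

```bash
python3 - <<'E'
from station import r
from h import *
r.reach([.4503,-.3300,.28],[180,0,101.3])
r.servo_line([.4503,-.3300,.211],speed=.1)
r.grab(40);s=r.sense();print(s["opening"],s["gripper_force"],s["tcp_pos"],s["contact_force"])
r.servo_line([.4503,-.3300,.34],speed=.15);r.wait(.2)
w=r.snapshot("wrist");s=r.sense();print(s["clock"],s["opening"],s["gripper_force"],s["tcp_pos"],s["orientation"],s["contact_force"])
pickle.dump((w,s),open("s2.pkl","wb"))
cv2.imwrite("pics/g.png",cv2.resize(w["frame"][130:290,160:360,::-1],None,fx=4,fy=4,interpolation=0))
E
```

```text
0.015997574278541364 39.99994933605194 [ 0.45027314 -0.33000844  0.21098553] [-0.11152931  0.07125026  0.04561971]
7.9 0.015614789233664559 39.99964356422424 [ 0.45025736 -0.32996238  0.33898716] [-1.79941568e+02 -7.54069356e-02  1.01300745e+02] [-0.70774912 -0.32079211 -1.4487353 ]
```

View pics/g.png

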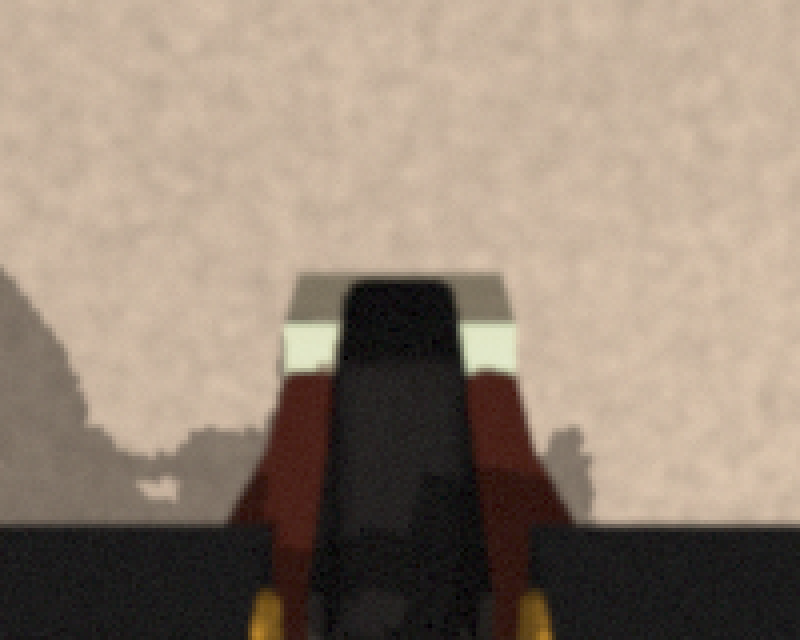

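The handle hangs upright between the fingers. The near hub face has bottom corners at crop (297,273) and (505,273), and top corners at (284,322) and (517,322).

```bash
python3 - <<'E'
from h import *
w,s=pickle.load(open("s2.pkl","rb"))
t=np.radians(101.3);X=np.array([np.cos(t),np.sin(t)]);Y=np.array([X[1],-X[0]])
for ps,z in((((297,273),(505,273)),.128),(((284,322),(517,322)),.154)):
  q=[plane(w,160+x/4-.5,130+y/4-.5,z)[:2]-s["tcp_pos"][:2] for x,y in ps]
  print([(round(p@X*1e3,1),round(p@Y*1e3,1)) for p in q])
E
```

```text
[(np.float64(16.9), np.float64(-16.8)), (np.float64(16.9), np.float64(18.0))]
[(np.float64(17.3), np.float64(-16.5)), (np.float64(17.3), np.float64(17.5))]
```

```bash
python3 - <<'E'
from station import r
from h import *
x,y=.5721,.1285
r.reach([x,y,.33],[180,0,108.9])
r.servo_line([x,y,.256],speed=.1);r.wait(.2)
for z in np.arange(.253,.2305,-.003):
    r.servo_line([x,y,z],speed=.03);s=r.sense();f=s["contact_force"]
    print(round(z,4),s["tcp_pos"].round(4),f.round(1))
    if f[2]>12: break
print(s["clock"],s["opening"])
w=r.snapshot("wrist");b=r.snapshot("side");pickle.dump((w,b,s),open("s3.pkl","wb"))
cv2.imwrite("pics/d.png",cv2.resize(np.hstack([w["frame"][130:290,150:370],b["frame"][100:260,190:350]])[:,:,::-1],None,fx=2,fy=2))
E
```

```text
0.253 [0.572  0.1285 0.2527] [ 0.3 -0.  -1.6]
0.25 [0.572  0.1285 0.2496] [ 0.7 -0.5 -1.4]
0.247 [0.572  0.1285 0.2466] [-0.1 -0.  -1.8]
0.244 [0.572  0.1285 0.2437] [-0.3  0.4 -0.6]
0.241 [0.572  0.1285 0.2407] [ 0.   0.9 -1.7]
0.238 [0.572  0.1285 0.2377] [ 0.3  0.  -1.2]
0.235 [0.572  0.1285 0.2347] [ 0.7  0.3 -1.4]
0.232 [0.5723 0.1285 0.2329] [0.1 0.3 2.9]
12.725 0.015837423185534126
```

```bash
python3 - <<'E'
from station import r
from h import *
t=np.radians(18.9);u=np.array([np.cos(t),np.sin(t),0])
p=np.array([.5721,.1285,.2315])-.0396*u
r.servo_line(p,speed=.03);r.wait(.4);s=r.sense()
print(s["clock"],s["tcp_pos"],s["contact_force"],s["contact_force"]@u,s["opening"],s["orientation"])
w=r.snapshot("wrist");b=r.snapshot("side");c=r.snapshot("scene");pickle.dump((w,b,c,s),open("s4.pkl","wb"))
A=cv2.resize(w["frame"][90:250,190:350],None,fx=3.6,fy=3.6,interpolation=0)[:,:400]
B=cv2.resize(b["frame"][130:210,220:330],None,fx=3.6,fy=3.6,interpolation=0)
C=cv2.resize(c["frame"][170:250,240:350],None,fx=3.6,fy=3.6,interpolation=0)
o=np.vstack([B,C]);o=np.hstack([cv2.resize(A,(400,o.shape[0])),o]);print(o.shape)
cv2.imwrite("pics/e.png",o[:,:,::-1])
E
```

```text
14.6917 [0.5355588  0.11584006 0.23288937] [5.53491441 1.26783324 5.4986783 ] 5.647174754101946 0.016020837099347016 [1.79691339e+02 4.64113917e-02 1.08900517e+02]
(576, 796, 3)
```

View pics/e.png

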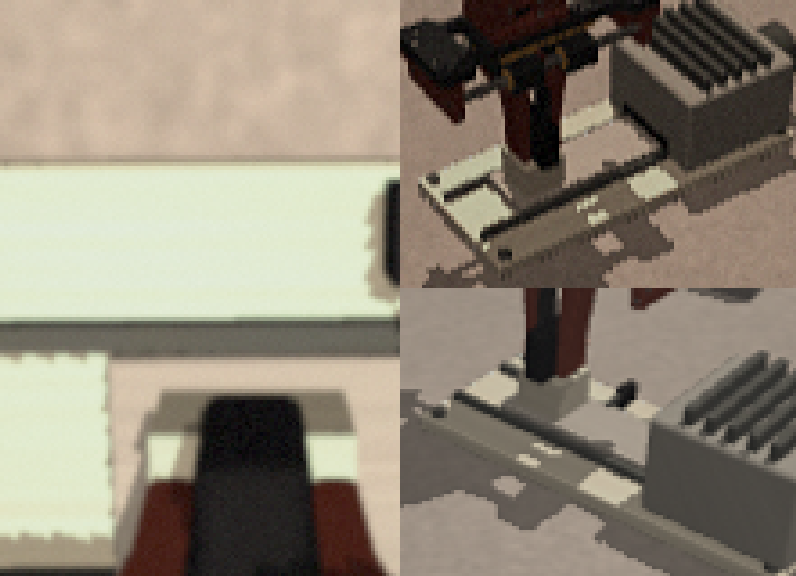

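The handle is seated and the slide has moved, but my crop cut off the clip. I'll view that part of the same picture.

```bash
python3 - <<'E'
from h import *
w=pickle.load(open("s4.pkl","rb"))[0]
cv2.imwrite("pics/f.png",cv2.resize(w["frame"][120:220,250:350,::-1],None,fx=6,fy=6,interpolation=0))
E
```

```text
(no output)
```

View pics/f.png

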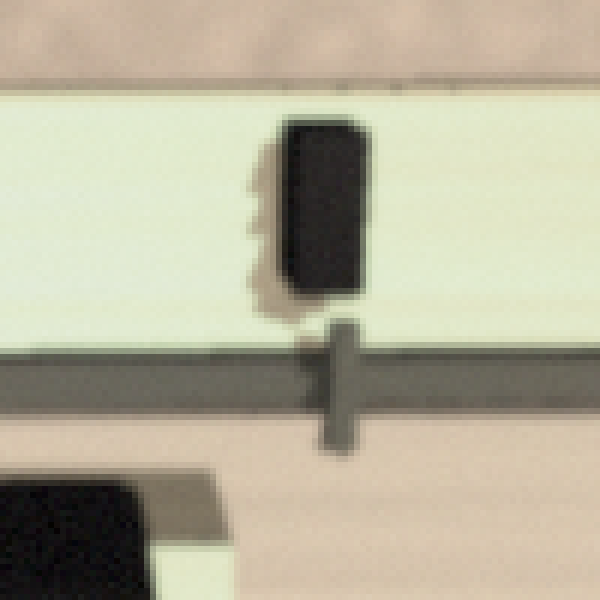

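The clip's top face spans crop x 294–368 and y 128–292. The pointer tip is at about (345,322), slightly to +x of the clip's middle.

```bash
python3 - <<'E'
from station import r
from h import *
w=pickle.load(open("s4.pkl","rb"))[0];t=np.radians(18.9);u=np.array([np.cos(t),np.sin(t),0])
C=lambda x,y,z:plane(w,250+x/6-.5,120+y/6-.5,z)
m=np.mean([C(*p,.026) for p in((296,128),(369,128),(363,292),(291,292))],0)
e=[(C(345,322,z)-m)@u for z in(.018,.022)];print(e)
d=np.mean(e)
p=np.array([.5721,.1285,.2315])-(.0396+d)*u
r.servo_line(p,speed=.02);r.wait(.5);s=r.sense();print(s["clock"],s["tcp_pos"],s["contact_force"],s["gripper_force"],s["orientation"])
w=r.snapshot("wrist");cv2.imwrite("pics/f2.png",cv2.resize(w["frame"][120:220,250:350,::-1],None,fx=6,fy=6,interpolation=0))
E
```

```text
[np.float64(0.003484478774417556), np.float64(0.00280775930584585)]
15.65 [0.53261905 0.11481268 0.23289887] [5.75481277 1.26368678 5.51941011] 40.00123143196106 [1.79682348e+02 4.87659711e-02 1.08899806e+02]
```

View pics/f2.png

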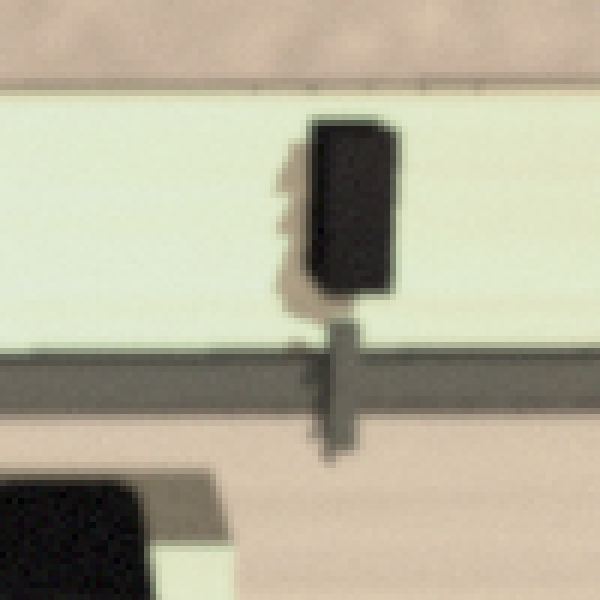

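The pointer tip at (345,322) now lies under the middle of the clip once parallax is allowed for. The handle is still seated and the grip reads 40 N.

```bash
python3 -c "
from station import r
print(r.hand_in())"
```

```text
the job is handed in; nothing more can be done
None
```

I fitted the handle fully down on the stud and pulled the slide out until the pointer was at the index clip, within about 1 mm of its middle by the last picture. I handed in while still gripping at 40 N; the hand-in did not return a verdict.

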